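# Scrape the limescale flakes off a purifier panel into the catch tray

## Robot

A 6-joint arm with a two-finger parallel gripper is mounted at the origin on the work surface. World frame = base frame: x ahead of the robot, y to its left, z up, the work surface at z = 0. Lengths are in m, angles in rad, forces in N, time in s.
With the tool pointing down it reaches from about 0.4 to 0.825 m from the base axis. Payload 7 kg.
Tool frame: the origin (TCP) lies midway between the tips of the shut fingers; the grasp point (between the pads) lies 19 mm behind it; z points along the fingers, y is the line along which they close (so a half turn about z gives the same grasp; the last joint's range is limited). The gripper opens to 85 mm and grips with 20 to 120 N. Pads are 22 mm wide; open, the fingers measure 114 mm over their backs; the gripper's body (76 mm by 85 mm) begins 54 mm behind the grasp point. The pads swing forward as they close: fully open they stand 13 mm farther back than shut.
Start: joints at [1.618, 0.359, 0.012, 0, -1.224, -0.288], TCP at [0.161, 0.655, 0.231] pointing down, gripper open.
Joint ranges: [-3.07, 3.07], [-1.43, 2.12], [-1.02, 1.25], [-3.03, 1.67], [-3.05, -0], [-3.03, 3.03]. Speed limits (rad/s): [2.39, 2.39, 3.01, 3.14, 3.14, 3.14].

## Interface

Orientations are given as a unit quaternion [w, x, y, z].
In Python, from plant import env gives the robot as it stands.
- The arm moves only by the tool servo_tool, never from a script. Its argument "plan" is a list of rows, each an object of numbers: "hand": the closure, from -1 (fully open) to 1 (shut); "x", "y", "z": the shift along the tool's x, y, z as a fraction of full scale; "wx", "wy", "wz": the turn, a rotation vector about the tool's x, y, z as a fraction of full scale. A call has 1 to 20 rows; each row is the pose to reach, as a shift and turn from the pose commanded when the call began, along the tool's axes at that moment; what a row does not reach only later rows make up. Full scale, the value 1, is 0.5 m for a shift and 0.5 rad for a turn. A row lasts 1/10 s, in which the tool goes at most 50 mm and 8.59 degrees, less where a joint would pass 70% of its speed; a pose out of reach is approached as far as the arm can. A call with a number of a shift or a turn outside -1 to 1 is refused whole. A call with a gripper value outside its range is refused whole. The fingers move at their own pace and stop on an object; "force" is the grip in N (left out, the last holds). Time passes only in rows, so rows that repeat a pose let the fingers close. It gives the time, the measured TCP pose, the force, the opening and the grip force at its end, in the units of the state.
- env.get_state(): the state, without advancing time (a new reading comes with each control period).
- env.read_camera(name): name is "side" or "top"; returns the picture (400x640x3 uint8, red, green, blue); there is no depth.
- env.camera_model(name): a dict with "intrinsics" (3x3 intrinsics, pixels), "cam_to_world" (4x4, takes a point from camera to world coordinates). Camera axes: x right, y down, z forward; pixel columns grow to the right and rows downward; lengths in m; the calibration is good to about 2 mm. A picture is of the moment at which its call begins. camera_model takes no time and is no camera call.
- env.close_job(): hands the job in; it is judged then, once.
The state is a dict: "time_s": time; "joint_pos": joint angles; "qvel": joint speeds; "joint_torque": joint torques, N m; "tool_pos": TCP position; "orientation": TCP orientation; "contact_force": force on the tool from outside, world axes, zero at the start; "moment": the same for the moment, N m; "gripper_width": finger opening in m; "finger_force": force on a finger pad.
Only numpy, scipy, OpenCV 4.12 (cv2) and the standard library are available. Lean on these libraries where they do the work, as an engineer would, in place of code of your own. Each camera call takes 0.05 s, during which the arm holds its last target. There are 200 camera calls.

## Task

Pull the catch tray fully out from under the cleaning stand, then take the blue scraper and with it wipe all five brown limescale flakes off the white panel, over its open edge into the tray, without touching the flakes with the gripper or bearing down hard on the panel. Then put the scraper back flat inside its rest, and after that push the tray fully home with all the flakes in it. Leave the other things on the bench where they are.

Things in the scene. Friction and masses are not known exactly. Their poses are not given: they have to be found in the camera images.
- stand: Grey fixed stand, 190 (x) x 200 (y) x 70 mm high, yawed up to 0.3 rad. Its top is the white panel, 70 mm over the bench. Rails 8 mm high (clamps 11 mm) edge it on both sides and the back: clear panel x -75 to 75 mm, y -100 mm (open edge) to +92 mm (back rail). Origin: centre of underside. Its -y points to the open edge, where the tray comes out.
- panel_mid (a point): Centre of the panel's upper face, 70 mm above the stand's origin, axes as the stand.
- tray (a joint): Travel in m of the smoked-plastic catch tray below the panel: 0 = fully home, 0.115 = fully out (end stop), positive towards the stand's -y. It slides with about 1.5 N of friction and stays where it is left.
- tray_in (a point): Centre of the catch tray's inner floor, 8 mm above the bench, axes as the stand. The tray is open on top, 164 mm (x) x 170 mm (y) inside, walls 36 to 40 mm high above this point. Fully out, its inside reaches 108 mm in front of the panel's open edge.
- tray_grip (a point): Middle of the top of the orange pull on the tray front, 54 mm over the bench, axes as the stand. The pull is an upright fin 16 mm thick (x), 50 mm long (y, outward; this point lies 25 mm from the tray front) and 36 mm tall (18 to 54 mm over the bench). It can be pinched from above across its x.
- scraper: Blue scraper block with a black rubber sole: base 100 mm (x) x 26 mm (y) x 20 mm high, and on it an upright grip 60 mm (x) x 20 mm (y), from 20 to 64 mm above the sole; about 150 g. Origin: centre of the sole (underside). Pinch the grip from above across its y; the two long faces (+-y) push alike.
- rest: Grey shallow rest for the scraper, fixed to the bench, 142 mm (x) x 68 mm (y); floor 8 mm above the bench, rim 16 mm above the bench, inside 130 x 56 mm. Origin: centre of its underside, on the bench. The scraper starts in it, long side along the rest's x. It may stand on the left or the right of the stand.
- partsbin: Black open parts bin fixed to the bench, 130 x 75 x 45 mm, in the other place (left or right). Not used. Origin: centre of its underside.
- flake1: Loose brown flake of hard limescale lying on the panel, about 28 x 22 mm, 6 mm thick, 12 g. Origin: centre of its underside as it lies at the start.
- flake2: Loose brown flake of hard limescale lying on the panel, about 28 x 22 mm, 6 mm thick, 12 g. Origin: centre of its underside as it lies at the start.
- flake3: Loose brown flake of hard limescale lying on the panel, about 28 x 22 mm, 6 mm thick, 12 g. Origin: centre of its underside as it lies at the start.
- flake4: Loose brown flake of hard limescale lying on the panel, about 28 x 22 mm, 6 mm thick, 12 g. Origin: centre of its underside as it lies at the start.
- flake5: Loose brown flake of hard limescale lying on the panel, about 28 x 22 mm, 6 mm thick, 12 g. Origin: centre of its underside as it lies at the start.
- grille: Bystander: flat cream slotted grille, 140 x 180 x 7 mm, at the back right. Origin: centre of underside.
- cleaner: Bystander: bottle with a red cap, 64 mm across, 190 mm tall, at the back left. Origin: centre of underside.
- driver: Bystander: screwdriver lying near the robot, left of centre.
- mug: Bystander: blue mug, 80 mm across, 90 mm tall, on the right. Origin: centre of underside.
- brush: Bystander: hand brush lying near the robot, right of centre.
There are look-alikes about, which are no part of the job. Of the things like the scraper, leave any that is pink; of the rest the smaller one is meant.

How it is judged:
By the outcome, as a careful person would: the job done as asked, in the order asked, and still so for the second after the job is handed in, with the robot touching nothing.
It also fails if it takes over 72 s, if anything falls off the work surface, if the arm or the gripper's body presses on something with over 40 N, if the wrist force passes 120 N, or if a joint passes its speed limit or range.

## Working session

There is one attempt and no reset: what is moved stays moved. The work goes in short steps, Python scripts to look and compute and a tool call to move; the robot and the scene stay as the last step left them, time stands still between calls to the robot, and variables do not carry over. Pictures are saved under pics/ and viewed, at most 10 in all, crops included, and the job is handed in when it is done.

Besides the shell and the picture viewer there is one more tool, called after "Emit:" as name(argument=value, ...) on one line, values as JSON. servo_tool: Moves the arm, as the interface text tells. Shift numbers are shares of 0.5 m and turn numbers shares of 0.5 rad, none past 1 either way. Its arguments: {"type":"object","properties":{"plan":{"type":"array","items":{"type":"object","properties":{"hand":{"type":"number"},"x":{"type":"number","minimum":-1,"maximum":1},"y":{"type":"number","minimum":-1,"maximum":1},"z":{"type":"number","minimum":-1,"maximum":1},"wx":{"type":"number","minimum":-1,"maximum":1},"wy":{"type":"number","minimum":-1,"maximum":1},"wz":{"type":"number","minimum":-1,"maximum":1}}}},"force":{"type":"number"}},"required":["plan"]}

```bash
mkdir -p pics; ls; python3 - <<'E'
from plant import env
import cv2
for n in("top","side"):
    im=env.read_camera(n); cv2.imwrite(f"pics/{n}0.png",im[:,:,::-1]); m=env.camera_model(n); print(n,m)
print(env.get_state())
E
```

```text
pics
top {'intrinsics': array([[445.36221523,   0.        , 318.19629328],
       [  0.        , 445.36221523, 206.82853078],
       [  0.        ,   0.        ,   1.        ]]), 'cam_to_world': array([[ 2.84229136e-02, -9.74187069e-01,  2.23945737e-01,
         1.62687894e-01],
       [-9.99595682e-01, -2.75253637e-02,  7.12926406e-03,
        -7.79012972e-02],
       [-7.81048992e-04, -2.24057827e-01, -9.74575539e-01,
         1.66657153e+00],
       [ 0.00000000e+00,  0.00000000e+00,  0.00000000e+00,
         1.00000000e+00]])}
side {'intrinsics': array([[436.0616804 ,   0.        , 323.13898194],
       [  0.        , 436.0616804 , 199.77388991],
       [  0.        ,   0.        ,   1.        ]]), 'cam_to_world': array([[-0.9230963 , -0.27835731,  0.26534963,  0.19035992],
       [-0.3845445 ,  0.6758787 , -0.62873962,  0.67556823],
       [-0.00432989, -0.68242596, -0.7309419 ,  0.95066859],
       [ 0.        ,  0.        ,  0.        ,  1.        ]])}
{'time_s': 0.1, 'joint_pos': array([ 1.61811187e+00,  3.59333937e-01,  1.11447384e-02, -3.04296394e-04,
       -1.22411140e+00, -2.88092197e-01]), 'qvel': array([-0.00031294, -0.00053881,  0.00188804,  0.003937  ,  0.00039164,
       -0.00025056]), 'joint_torque': array([-2.10468323e-03, -5.84766555e+01,  2.94110960e+01,  6.95452586e+00,
       -3.13752862e-03,  1.12314689e-05]), 'tool_pos': array([0.16088861, 0.65509485, 0.23044357]), 'orientation': array([ 7.65461065e-04,  9.92755560e-01, -1.20149127e-01, -1.55047283e-05]), 'contact_force': array([-0.46446402, -0.15543507, -0.035095  ]), 'moment': array([0.01528915, 0.02363677, 0.02556566]), 'finger_force': 0.0, 'gripper_width': 0.08570462413838956}
```

View pics/top0.png

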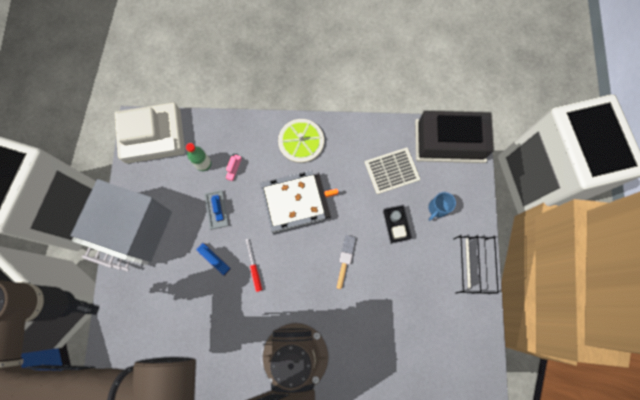

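View pics/side0.png

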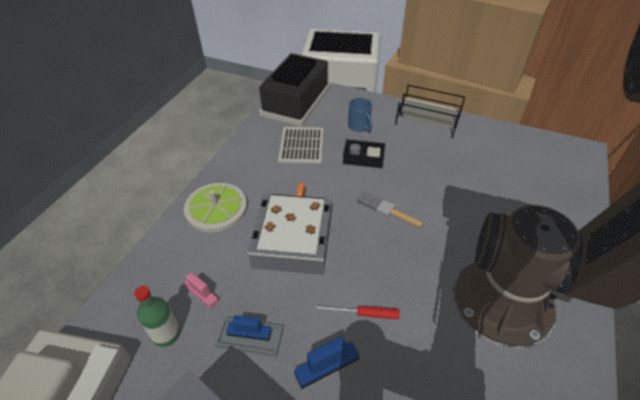

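Candidates: top view, blue block in the rest at (217,207), a larger blue block at (212,258) with no rest, and a pink one at (233,166). I choose the one in the rest, since it is the smaller blue one. The stand is at (295,200), with its open edge and orange pull at (335,192) facing world -y.

```bash
cat > h.py <<'E'
import numpy as np, cv2
from plant import env
from scipy.spatial.transform import Rotation as R
def ray(n,px,z):
    m=env.camera_model(n);K=m["intrinsics"];T=m["cam_to_world"]
    px=np.atleast_2d(np.asarray(px,float))
    d=np.c_[(px-[K[0,2],K[1,2]])/K[0,0],np.ones(len(px))]@T[:3,:3].T
    return (T[:3,3]+d*((z-T[2,3])/d[:,2])[:,None])[:,:2]
def proj(n,p):
    m=env.camera_model(n);K=m["intrinsics"];T=m["cam_to_world"]
    q=(np.atleast_2d(p)-T[:3,3])@T[:3,:3]; return q[:,:2]/q[:,2:]*K[0,0]+[K[0,2],K[1,2]]
def blobs(n,im,lo,hi,box,z,amin=4):
    hsv=cv2.cvtColor(im,cv2.COLOR_RGB2HSV); m=cv2.inRange(hsv,np.array(lo),np.array(hi))
    k=np.zeros_like(m);x0,y0,x1,y1=box;k[y0:y1,x0:x1]=1;m*=k
    out=[]
    for c in cv2.findContours(m,cv2.RETR_EXTERNAL,cv2.CHAIN_APPROX_NONE)[0]:
        f=np.zeros_like(m);cv2.drawContours(f,[c],-1,1,-1);ys,xs=np.nonzero(f)
        if len(xs)<amin: continue
        w=ray(n,np.c_[xs,ys],z); r=cv2.minAreaRect((w*1000).astype(np.float32))
        out.append((len(xs),w.mean(0),r,(xs.mean(),ys.mean())))
    return out
def show(l):
    for a,c,r,p in l: print(a,'mean',np.round(c*1000,1),'rect',np.round(r[0],1),np.round(r[1],1),round(r[2],1),'px',np.round(p,1))
E
python3 - <<'E'
from h import *
t=cv2.cvtColor(cv2.imread("pics/top0.png"),cv2.COLOR_BGR2RGB);s=cv2.cvtColor(cv2.imread("pics/side0.png"),cv2.COLOR_BGR2RGB)
for n,im,bp,bo,bb in(("top",t,(260,165,335,238),(325,180,350,200),(205,185,230,225)),("side",s,(245,190,335,275),(290,178,310,198),(215,310,285,355))):
    print(n,"panel");show(blobs(n,im,(0,0,185),(180,60,255),bp,.07,300))
    print("flakes");show(blobs(n,im,(5,70,40),(22,255,210),bp,.074))
    print("orange");show(blobs(n,im,(3,150,120),(22,255,255),bo,.054))
    print("blue");show(blobs(n,im,(100,120,30),(125,255,255),bb,.04))
a=cv2.resize(t[150:290,180:360],None,fx=4,fy=4,interpolation=2)
cv2.imwrite("pics/c1.png",a[:,:,::-1])
b=cv2.resize(s[170:370,190:370],None,fx=3,fy=3,interpolation=2)
cv2.imwrite("pics/c2.png",b[:,:,::-1])
E
```

```text
top panel
2069 mean [552.3  27. ] rect [552.6  27. ] [153.7 190.9] 16.2 px [293.1 200.2]
flakes
31 mean [498.1  29.7] rect [497.2  28.7] [18.7 21.9] 1.6 px [291.7 214.3]
28 mean [520.  -49.3] rect [520.  -49.3] [15.  18.4] 1.6 px [313.5 209. ]
28 mean [564.8  11. ] rect [564.8  10.8] [20.5 18.2] 28.0 px [297.5 196.7]
38 mean [578.5 -99.9] rect [ 582.3 -101.4] [28.8 38.4] 20.6 px [327.7 193.9]
26 mean [600.1  60.7] rect [600.5  60.7] [15.4 18.6] 1.6 px [284.5 187.1]
27 mean [612.2   1.1] rect [612.3   0.8] [20.4 17. ] 64.3 px [300.7 184.4]
orange
71 mean [ 588.9 -110.8] rect [ 589.8 -111.4] [21.5 48.4] 16.1 px [330.5 192.7]
blue
188 mean [523.8 314.1] rect [522.7 314.2] [97.1 30. ] 15.6 px [216.7 207.3]
side panel
flakes
50 mean [500.5  29.3] rect [500.6  28.5] [19.2 23.4] 13.1 px [310.  228.8]
50 mean [601.5  62.5] rect [601.6  62.4] [23.9 19.2] 89.0 px [269.4 226.5]
44 mean [566.7  11.1] rect [566.7  11.1] [21.8 17.5] 22.4 px [290.  216.5]
45 mean [614.    1.3] rect [614.4   1.8] [21.9 20.3] 79.0 px [275.7 208.9]
43 mean [522.  -49.5] rect [522.4 -49.2] [24.2 17.7] 76.3 px [314.5 205.6]
54 mean [578.6 -78.2] rect [578.4 -77.8] [22.2 23.3] 22.4 px [299.9 192.9]
orange
60 mean [ 591.7 -107.6] rect [ 591.7 -108.4] [14.9 45. ] 16.7 px [300.4 189.7]
blue
721 mean [526.3 318.9] rect [524.6 315.5] [97.2 47.2] 14.6 px [247.9 327.6]
```

View pics/c1.png

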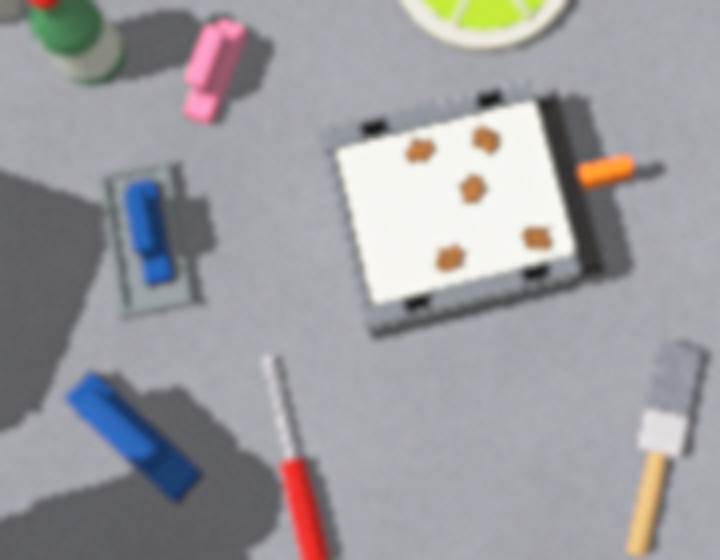

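```bash
python3 - <<'E'
from h import *
t=cv2.cvtColor(cv2.imread("pics/top0.png"),cv2.COLOR_BGR2RGB);s=cv2.cvtColor(cv2.imread("pics/side0.png"),cv2.COLOR_BGR2RGB)
yaw=np.radians(16.2);Rz=np.array([[np.cos(yaw),-np.sin(yaw)],[np.sin(yaw),np.cos(yaw)]]);o=np.array([551.5,30.8])
F=np.array([[499.3,29.5],[521,-49.4],[565.7,11],[600.8,61.5],[613.1,1.2]])
print("flakes stand",np.round((F-o)@Rz,1).tolist())
c=np.array([[105,178],[178,165],[200,300],[125,318]])/4+[180,150]
w=ray("top",c,.016)*1000;print("rest top",w.round(1),w.mean(0).round(1),cv2.minAreaRect(w.astype(np.float32)))
for n,im,bb in(("top",t,(205,185,230,225)),("side",s,(215,310,285,355))):
    for v in(140,160,180,200):
        print(n,v);show(blobs(n,im,(100,120,v),(125,255,255),bb,.072,15))
E
```

```text
flakes stand [[-50.5, 13.3], [-51.7, -68.5], [8.1, -23.0], [55.9, 15.7], [50.9, -45.6]]
rest top [[578.3 363.9]
 [593.1 295. ]
 [462.4 264.4]
 [443.2 333.6]] [519.2 314.2] ((518.5836181640625, 313.7505798339844), (138.43814086914062, 71.73863220214844), 12.645844459533691)
top 140
35 mean [480.6 296.6] rect [480.7 296.8] [20.3 21.8] 20.7 px [218.6 217. ]
84 mean [532.8 315.9] rect [531.1 317.1] [64.5 25.5] 0.2 px [214.5 203. ]
top 160
27 mean [480.9 297.9] rect [480.7 297.1] [14.9 18.8] 1.6 px [218.3 216.9]
67 mean [533.1 317.6] rect [532.9 319. ] [60.7 21.6] 0.6 px [214.  202.9]
top 180
16 mean [479.9 299.9] rect [478.8 298.8] [11.2 14.8] 1.6 px [217.7 217.2]
43 mean [530.1 320.4] rect [530.6 320.9] [57.  11.4] 12.4 px [213.2 203.7]
top 200
side 140
side 160
side 180
side 200
```

View pics/c2.png

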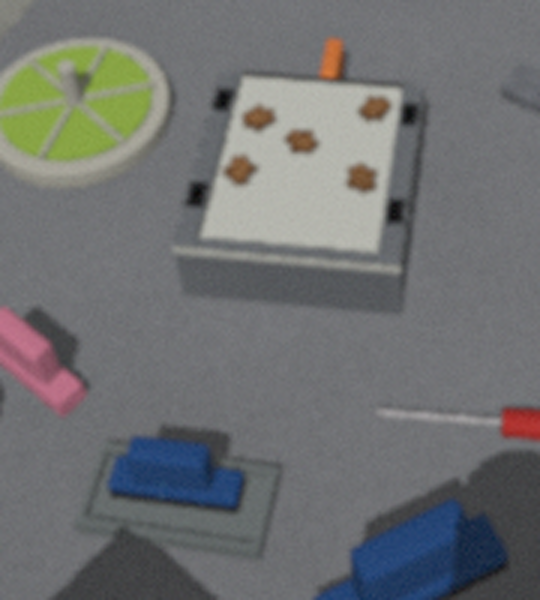

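Emit:
servo_tool(plan=[{"hand":-1,"x":0.3,"y":0.42,"wz":0.7},{"hand":-1,"x":0.3,"y":0.42,"wz":0.7},{"hand":-1,"x":0.3,"y":0.42,"wz":0.7},{"hand":-1,"x":0.3,"y":0.42,"wz":0.7},{"hand":-1,"x":0.3,"y":0.42,"wz":0.7},{"hand":-1,"x":0.3,"y":0.42,"wz":0.7}])

```text
invalid input at $.plan[0]: expected keys hand, x, y, z, wx, wy, wz
```

The crops confirm the target: a blue block with a grip in the grey rest (side crop (175,475)); the larger blue one is at (430,545) and the pink one at (40,360). The flakes are spread so that none sits behind stand y = +16 mm.

Emit:
servo_tool(plan=[{"hand":-1,"x":0.3,"y":0.42,"z":0,"wx":0,"wy":0,"wz":0.7},{"hand":-1,"x":0.3,"y":0.42,"z":0,"wx":0,"wy":0,"wz":0.7},{"hand":-1,"x":0.3,"y":0.42,"z":0,"wx":0,"wy":0,"wz":0.7},{"hand":-1,"x":0.3,"y":0.42,"z":0,"wx":0,"wy":0,"wz":0.7},{"hand":-1,"x":0.3,"y":0.42,"z":0,"wx":0,"wy":0,"wz":0.7},{"hand":-1,"x":0.3,"y":0.42,"z":0,"wx":0,"wy":0,"wz":0.7}])

```text
time_s: 0.7
tool_pos: [0.2573, 0.4112, 0.2315]
orientation: [0.0, 0.956, -0.292, -0.0]
contact_force: [0.3, 0.9, 1.1]
gripper_width: 0.085
finger_force: 0.0
```

```bash
cat >> h.py <<'E'
def togo(tx,ty,tz,ang):
    """shares for servo move to TCP target (m), tool-y along ang (mod pi)"""
    s=env.get_state();q=s["orientation"];M=R.from_quat([q[1],q[2],q[3],q[0]])
    d=M.inv().apply(np.array([tx,ty,tz])-s["tool_pos"])
    best=None
    for k in(-1,0,1,2):
        a=ang+k*np.pi; y=np.array([np.cos(a),np.sin(a),0]);z=np.array([0,0,-1.]);x=np.cross(y,z)
        rv=(M.inv()*R.from_matrix(np.c_[x,y,z])).as_rotvec()
        if best is None or np.linalg.norm(rv)<np.linalg.norm(best): best=rv
    print("t",round(s["time_s"],2),"pos",s["tool_pos"].round(4),"shift shares",(d/.5).round(4),"turn shares",(best/.5).round(3),"F",s["contact_force"].round(1),"w",round(s["gripper_width"],4),"ff",round(s["finger_force"],1),"j",s["joint_pos"].round(2))
E
python3 - <<'E'
from h import *
togo(.5915,-.110,.15,.283)
E
```

```text
t 0.7 pos [0.2573 0.4112 0.2315] shift shares [1.1369 0.4909 0.1629] turn shares [1.00e-03 0.00e+00 1.39e+00] F [0.3 0.9 1.1] w 0.085 ff 0.0 j [ 1.42  0.04 -0.39 -0.   -1.14 -0.44]
```

Emit:
servo_tool(plan=[{"hand":-1,"x":0.8,"y":0.345,"z":0.05,"wx":0,"wy":0,"wz":0.95},{"hand":-1,"x":0.8,"y":0.345,"z":0.05,"wx":0,"wy":0,"wz":0.95},{"hand":-1,"x":0.8,"y":0.345,"z":0.05,"wx":0,"wy":0,"wz":0.95},{"hand":-1,"x":0.8,"y":0.345,"z":0.05,"wx":0,"wy":0,"wz":0.95},{"hand":-1,"x":0.8,"y":0.345,"z":0.05,"wx":0,"wy":0,"wz":0.95},{"hand":-1,"x":0.8,"y":0.345,"z":0.05,"wx":0,"wy":0,"wz":0.95},{"hand":-1,"x":0.8,"y":0.345,"z":0.05,"wx":0,"wy":0,"wz":0.95},{"hand":-1,"x":0.8,"y":0.345,"z":0.05,"wx":0,"wy":0,"wz":0.95},{"hand":-1,"x":0.8,"y":0.345,"z":0.05,"wx":0,"wy":0,"wz":0.95},{"hand":-1,"x":0.8,"y":0.345,"z":0.05,"wx":0,"wy":0,"wz":0.95},{"hand":-1,"x":0.8,"y":0.345,"z":0.05,"wx":0,"wy":0,"wz":0.95},{"hand":-1,"x":0.8,"y":0.345,"z":0.05,"wx":0,"wy":0,"wz":0.95}])

```text
time_s: 1.9
tool_pos: [0.4924, 0.0502, 0.2062]
orientation: [0.0, 0.861, -0.508, -0.0]
contact_force: [0.3, 0.9, 0.6]
gripper_width: 0.0854
finger_force: 0.0
```

```bash
python3 - <<'E'
from h import *
togo(.5915,-.110,.15,.283)
E
```

```text
t 1.9 pos [0.4924 0.0502 0.2062] shift shares [ 0.3762 -0.0184  0.1122] turn shares [0.001 0.    0.444] F [0.3 0.9 0.6] w 0.0854 ff 0.0 j [ 0.5   0.08 -0.41 -0.   -1.08  0.01]
```

Emit:
servo_tool(plan=[{"hand":-1,"x":0.376,"y":-0.018,"z":0.112,"wx":0,"wy":0,"wz":0.444},{"hand":-1,"x":0.376,"y":-0.018,"z":0.112,"wx":0,"wy":0,"wz":0.444},{"hand":-1,"x":0.376,"y":-0.018,"z":0.112,"wx":0,"wy":0,"wz":0.444},{"hand":-1,"x":0.376,"y":-0.018,"z":0.112,"wx":0,"wy":0,"wz":0.444},{"hand":-1,"x":0.376,"y":-0.018,"z":0.112,"wx":0,"wy":0,"wz":0.444},{"hand":-1,"x":0.376,"y":-0.018,"z":0.112,"wx":0,"wy":0,"wz":0.444},{"hand":-1,"x":0.376,"y":-0.018,"z":0.112,"wx":0,"wy":0,"wz":0.444}])

```text
time_s: 2.6
tool_pos: [0.5914, -0.109, 0.1508]
orientation: [-0.0, 0.8, -0.6, 0.0]
contact_force: [-0.1, 0.8, 0.9]
gripper_width: 0.0855
finger_force: 0.0
```

```bash
python3 - <<'E'
from h import *
togo(.5915,-.110,.026,.283)
E
```

```text
t 2.6 pos [ 0.5914 -0.109   0.1508] shift shares [0.0019 0.0006 0.2495] turn shares [-0.001  0.     0.003] F [-0.1  0.8  0.9] w 0.0855 ff 0.0 j [ 0.14  0.3  -0.27 -0.   -1.    0.14]
```

Emit:
servo_tool(plan=[{"hand":-1,"x":0,"y":0,"z":0.09,"wx":0,"wy":0,"wz":0},{"hand":-1,"x":0,"y":0,"z":0.17,"wx":0,"wy":0,"wz":0},{"hand":-1,"x":0,"y":0,"z":0.22,"wx":0,"wy":0,"wz":0},{"hand":-1,"x":0,"y":0,"z":0.248,"wx":0,"wy":0,"wz":0},{"hand":1,"x":0,"y":0,"z":0.248,"wx":0,"wy":0,"wz":0},{"hand":1,"x":0,"y":0,"z":0.248,"wx":0,"wy":0,"wz":0},{"hand":1,"x":0,"y":0,"z":0.248,"wx":0,"wy":0,"wz":0},{"hand":1,"x":0,"y":0,"z":0.248,"wx":0,"wy":0,"wz":0},{"hand":1,"x":0,"y":0,"z":0.248,"wx":0,"wy":0,"wz":0},{"hand":1,"x":0,"y":0,"z":0.248,"wx":0,"wy":0,"wz":0}], force=35)

```text
time_s: 3.6
tool_pos: [0.5956, -0.1097, 0.0282]
orientation: [-0.003, 0.8, -0.6, 0.003]
contact_force: [8.2, 2.7, -0.4]
gripper_width: 0.0155
finger_force: 40.5
```

```bash
python3 - <<'E'
from h import *
# pull direction target: 115 mm along stand -y
s=env.get_state()["tool_pos"]
togo(s[0]+.115*np.sin(.283),s[1]-.115*np.cos(.283),s[2],.283)
# scraper: grip top (z .072) side view
s=cv2.cvtColor(cv2.imread("pics/side0.png"),cv2.COLOR_BGR2RGB)
for v in(60,80,90,100,110,120): print(v);show(blobs("side",s,(100,100,v),(130,255,255),(215,310,285,355),.072,15))
E
```

```text
t 3.6 pos [ 0.5956 -0.1097  0.0282] shift shares [2.3e-01 2.0e-04 4.0e-04] turn shares [-0.015 -0.003  0.002] F [ 8.2  2.7 -0.4] w 0.0155 ff 40.5 j [ 0.14  0.44 -0.38  0.   -0.74  0.14]
60
749 mean [514.7 331.4] rect [513.  328.1] [95.1 46.7] 14.4 px [247.8 327.6]
80
705 mean [515.7 331. ] rect [513.5 327.4] [94.5 45. ] 14.6 px [247.5 327.2]
90
671 mean [516.5 331.1] rect [513.9 327.6] [93.4 44.2] 14.0 px [247.1 327.1]
100
623 mean [517.9 331.3] rect [514. 328.] [92.9 42.8] 13.8 px [246.6 327. ]
110
393 mean [518.5 330. ] rect [515.  327.7] [91.4 40.3] 14.3 px [246.6 326.4]
120
66 mean [529.5 323.1] rect [528. 322.] [48.   8.6] 13.9 px [243.7 321.8]
```

Emit:
servo_tool(plan=[{"hand":1,"x":0.03,"y":-0.008,"z":0.0,"wx":0,"wy":0,"wz":0},{"hand":1,"x":0.08,"y":-0.008,"z":0.0,"wx":0,"wy":0,"wz":0},{"hand":1,"x":0.12,"y":-0.008,"z":0.0,"wx":0,"wy":0,"wz":0},{"hand":1,"x":0.15,"y":-0.008,"z":0.0,"wx":0,"wy":0,"wz":0},{"hand":1,"x":0.17,"y":-0.008,"z":0.0,"wx":0,"wy":0,"wz":0},{"hand":1,"x":0.18,"y":-0.008,"z":0.0,"wx":0,"wy":0,"wz":0},{"hand":1,"x":0.19,"y":-0.008,"z":0.0,"wx":0,"wy":0,"wz":0},{"hand":1,"x":0.19,"y":-0.008,"z":0.0,"wx":0,"wy":0,"wz":0}])

```text
time_s: 4.4
tool_pos: [0.6213, -0.198, 0.028]
orientation: [-0.001, 0.8, -0.6, -0.001]
contact_force: [-7.5, 18.9, 15.1]
gripper_width: 0.0155
finger_force: 42.7
```

```bash
python3 - <<'E'
from h import *
togo(.5956+.115*np.sin(.283),-.1097-.115*np.cos(.283),.028,.283)
E
```

```text
t 4.4 pos [ 0.6213 -0.198   0.028 ] shift shares [ 0.046   0.0001 -0.0001] turn shares [-0.001  0.006 -0.001] F [-7.5 18.9 15.1] w 0.0155 ff 42.7 j [-0.01  0.51 -0.26 -0.   -0.8   0.3 ]
```

Emit:
servo_tool(plan=[{"hand":1,"x":-0.009,"y":0,"z":0.0,"wx":0,"wy":0,"wz":0},{"hand":-1,"x":-0.009,"y":0,"z":0.0,"wx":0,"wy":0,"wz":0},{"hand":-1,"x":-0.009,"y":0,"z":0.0,"wx":0,"wy":0,"wz":0},{"hand":-1,"x":-0.009,"y":0,"z":0.0,"wx":0,"wy":0,"wz":0},{"hand":-1,"x":-0.009,"y":0,"z":0.0,"wx":0,"wy":0,"wz":0},{"hand":-1,"x":-0.009,"y":0,"z":-0.05,"wx":0,"wy":0,"wz":0},{"hand":-1,"x":-0.009,"y":0,"z":-0.15,"wx":0,"wy":0,"wz":0},{"hand":-1,"x":-0.009,"y":0,"z":-0.25,"wx":0,"wy":0,"wz":0},{"hand":-1,"x":-0.009,"y":0,"z":-0.31,"wx":0,"wy":0,"wz":0},{"hand":-1,"x":-0.009,"y":0,"z":-0.31,"wx":0,"wy":0,"wz":0}])

```text
time_s: 5.4
tool_pos: [0.6234, -0.197, 0.1872]
orientation: [-0.002, 0.8, -0.6, 0.004]
contact_force: [0.7, -0.1, -1.3]
gripper_width: 0.0858
finger_force: 0.0
```

```bash
python3 - <<'E'
from h import *
togo(.5305,.320,.15,1.803)
E
```

```text
t 5.4 pos [ 0.6234 -0.197   0.1872] shift shares [-1.045  -0.1101  0.0713] turn shares [-0.007 -0.019 -3.039] F [ 0.7 -0.1 -1.3] w 0.0858 ff 0.0 j [-0.01  0.35 -0.11  0.   -1.11  0.29]
```

Emit:
servo_tool(plan=[{"hand":-1,"x":-0.5,"y":-0.05,"z":0.0,"wx":0,"wy":0,"wz":-1},{"hand":-1,"x":-0.5,"y":-0.05,"z":0.0,"wx":0,"wy":0,"wz":-1},{"hand":-1,"x":-0.5,"y":-0.05,"z":0.0,"wx":0,"wy":0,"wz":-1},{"hand":-1,"x":-0.5,"y":-0.05,"z":0.0,"wx":0,"wy":0,"wz":-1},{"hand":-1,"x":-0.5,"y":-0.05,"z":0.0,"wx":0,"wy":0,"wz":-1},{"hand":-1,"x":-0.5,"y":-0.05,"z":0.0,"wx":0,"wy":0,"wz":-1}])

```text
time_s: 6.0
tool_pos: [0.5739, 0.0554, 0.1808]
orientation: [-0.0, 0.924, -0.382, -0.0]
contact_force: [0.5, -0.6, 0.5]
gripper_width: 0.0856
finger_force: 0.0
```

```bash
python3 - <<'E'
from h import *
togo(.5305,.320,.15,1.803)
E
```

```text
t 6.0 pos [0.5739 0.0554 0.1808] shift shares [-0.4349 -0.3139  0.0619] turn shares [-1.000e-03  1.000e-03 -2.031e+00] F [ 0.5 -0.6  0.5] w 0.0856 ff 0.0 j [ 0.43  0.24 -0.28 -0.   -1.05  0.35]
```

Emit:
servo_tool(plan=[{"hand":-1,"x":-0.4,"y":-0.3,"z":0.0,"wx":0,"wy":0,"wz":-1},{"hand":-1,"x":-0.4,"y":-0.3,"z":0.0,"wx":0,"wy":0,"wz":-1},{"hand":-1,"x":-0.4,"y":-0.3,"z":0.0,"wx":0,"wy":0,"wz":-1},{"hand":-1,"x":-0.4,"y":-0.3,"z":0.0,"wx":0,"wy":0,"wz":-1},{"hand":-1,"x":-0.4,"y":-0.3,"z":0.0,"wx":0,"wy":0,"wz":-1},{"hand":-1,"x":-0.4,"y":-0.3,"z":0.0,"wx":0,"wy":0,"wz":-1}])

```text
time_s: 6.6
tool_pos: [0.5395, 0.303, 0.1801]
orientation: [0.0, 0.99, -0.141, -0.0]
contact_force: [-0.1, -1.4, 0.4]
gripper_width: 0.0852
finger_force: 0.0
```

```bash
python3 - <<'E'
from h import *
togo(.5305,.320,.15,1.803)
E
```

```text
t 6.6 pos [0.5395 0.303  0.1801] shift shares [-0.0267 -0.0277  0.0603] turn shares [ 0.     0.    -1.032] F [-0.1 -1.4  0.4] w 0.0852 ff 0.0 j [ 0.83  0.3  -0.19 -0.   -1.08  0.46]
```

Emit:
servo_tool(plan=[{"hand":-1,"x":-0.03,"y":-0.022,"z":0.06,"wx":0,"wy":0,"wz":-1},{"hand":-1,"x":-0.03,"y":-0.022,"z":0.06,"wx":0,"wy":0,"wz":-1},{"hand":-1,"x":-0.03,"y":-0.022,"z":0.06,"wx":0,"wy":0,"wz":-1},{"hand":-1,"x":-0.03,"y":-0.022,"z":0.06,"wx":0,"wy":0,"wz":-1},{"hand":-1,"x":-0.03,"y":-0.022,"z":0.06,"wx":0,"wy":0,"wz":-1},{"hand":-1,"x":-0.03,"y":-0.022,"z":0.06,"wx":0,"wy":0,"wz":-1}])

```text
time_s: 7.2
tool_pos: [0.5289, 0.3126, 0.1508]
orientation: [0.0, 0.995, 0.105, -0.0]
contact_force: [0.2, 0.6, -0.6]
gripper_width: 0.0855
finger_force: 0.0
```

```bash
python3 - <<'E'
from h import *
togo(.5305,.320,.036,1.803)
E
```

```text
t 7.2 pos [0.5289 0.3126 0.1508] shift shares [ 0.0064 -0.0139  0.2296] turn shares [ 0.001  0.001 -0.045] F [ 0.2  0.6 -0.6] w 0.0855 ff 0.0 j [ 0.85  0.32 -0.24 -0.   -1.01  0.93]
```

Emit:
servo_tool(plan=[{"hand":-1,"x":0.006,"y":-0.014,"z":0.07,"wx":0,"wy":0,"wz":-0.045},{"hand":-1,"x":0.006,"y":-0.014,"z":0.15,"wx":0,"wy":0,"wz":-0.045},{"hand":-1,"x":0.006,"y":-0.014,"z":0.2,"wx":0,"wy":0,"wz":-0.045},{"hand":-1,"x":0.006,"y":-0.014,"z":0.23,"wx":0,"wy":0,"wz":-0.045},{"hand":-1,"x":0.006,"y":-0.014,"z":0.23,"wx":0,"wy":0,"wz":-0.045},{"hand":1,"x":0.006,"y":-0.014,"z":0.23,"wx":0,"wy":0,"wz":-0.045},{"hand":1,"x":0.006,"y":-0.014,"z":0.23,"wx":0,"wy":0,"wz":-0.045},{"hand":1,"x":0.006,"y":-0.014,"z":0.23,"wx":0,"wy":0,"wz":-0.045},{"hand":1,"x":0.006,"y":-0.014,"z":0.23,"wx":0,"wy":0,"wz":-0.045},{"hand":1,"x":0.006,"y":-0.014,"z":0.23,"wx":0,"wy":0,"wz":-0.045},{"hand":1,"x":0.006,"y":-0.014,"z":0.23,"wx":0,"wy":0,"wz":-0.045}], force=60)

```text
time_s: 8.3
tool_pos: [0.5307, 0.3211, 0.0373]
orientation: [-0.0, 0.993, 0.117, 0.001]
contact_force: [-2.1, 0.1, 6.6]
gripper_width: 0.0191
finger_force: 59.7
```

```bash
python3 - <<'E'
from h import *
togo(.5305,.320,.036,1.803)
t=env.read_camera("top");s=env.read_camera("side")
a=np.hstack([cv2.resize(t[160:260,180:280],(400,400),interpolation=2),cv2.resize(s[270:370,200:300],(400,400),interpolation=2)])
cv2.imwrite("pics/g1.png",a[:,:,::-1])
E
```

```text
t 8.3 pos [0.5307 0.3211 0.0373] shift shares [-0.0009  0.002   0.0026] turn shares [-0.001 -0.003  0.005] F [-2.1  0.1  6.6] w 0.0191 ff 59.7 j [ 0.86  0.45 -0.34  0.   -0.78  0.95]
```

View pics/g1.png

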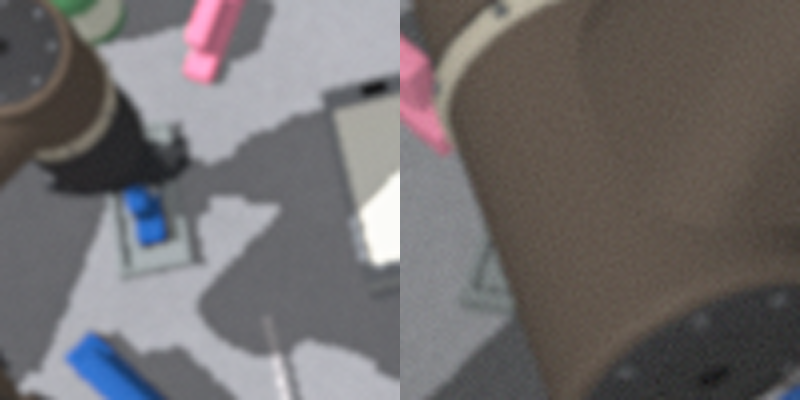

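Scraper gripped (width 19 mm, force 60 N): the top view shows it still in the rest, at crop (148,215). Now lifting.

Emit:
servo_tool(plan=[{"hand":1,"x":0,"y":0,"z":-0.05,"wx":0,"wy":0,"wz":0},{"hand":1,"x":0,"y":0,"z":-0.13,"wx":0,"wy":0,"wz":0},{"hand":1,"x":0,"y":0,"z":-0.2,"wx":0,"wy":0,"wz":0},{"hand":1,"x":0,"y":0,"z":-0.25,"wx":0,"wy":0,"wz":0},{"hand":1,"x":0,"y":0,"z":-0.25,"wx":0,"wy":0,"wz":0},{"hand":1,"x":0,"y":0,"z":-0.25,"wx":0,"wy":0,"wz":0}])

```text
time_s: 9.0
tool_pos: [0.53, 0.3206, 0.1614]
orientation: [-0.0, 0.993, 0.117, 0.0]
contact_force: [0.0, 0.0, -1.8]
gripper_width: 0.0196
finger_force: 58.8
```

```bash
python3 - <<'E'
from h import *
togo(.5554,.0964,.16,1.854)
E
```

```text
t 9.0 pos [0.53   0.3206 0.1614] shift shares [-0.0547  0.448   0.0024] turn shares [-0.002 -0.001 -0.098] F [ 0.   0.  -1.8] w 0.0196 ff 58.8 j [ 0.86  0.32 -0.21 -0.   -1.04  0.95]
```

Emit:
servo_tool(plan=[{"hand":1,"x":-0.055,"y":0.448,"z":0,"wx":0,"wy":0,"wz":-0.098},{"hand":1,"x":-0.055,"y":0.448,"z":0,"wx":0,"wy":0,"wz":-0.098},{"hand":1,"x":-0.055,"y":0.448,"z":0,"wx":0,"wy":0,"wz":-0.098},{"hand":1,"x":-0.055,"y":0.448,"z":0,"wx":0,"wy":0,"wz":-0.098},{"hand":1,"x":-0.055,"y":0.448,"z":0,"wx":0,"wy":0,"wz":-0.098},{"hand":1,"x":-0.055,"y":0.448,"z":0,"wx":0,"wy":0,"wz":-0.098},{"hand":1,"x":-0.055,"y":0.448,"z":0,"wx":0,"wy":0,"wz":-0.098}])

```text
time_s: 9.7
tool_pos: [0.5549, 0.0955, 0.1599]
orientation: [0.0, 0.99, 0.14, -0.001]
contact_force: [-0.6, -0.1, -2.1]
gripper_width: 0.0191
finger_force: 59.0
```

```bash
python3 - <<'E'
from h import *
togo(.5554,.0964,.1013,1.854)
t=env.read_camera("top");s=env.read_camera("side")
a=np.hstack([cv2.resize(t[150:250,245:345],(400,400),interpolation=2),cv2.resize(s[160:280,230:350],(400,400),interpolation=2)])
cv2.imwrite("pics/g2.png",a[:,:,::-1])
cv2.imwrite("pics/g2t.png",t[:,:,::-1]);cv2.imwrite("pics/g2s.png",s[:,:,::-1])
E
```

```text
t 9.7 pos [0.5549 0.0955 0.1599] shift shares [ 0.0017 -0.0016  0.1172] turn shares [ 0.     0.005 -0.003] F [-0.6 -0.1 -2.1] w 0.0191 ff 59.0 j [ 0.52  0.24 -0.34 -0.   -1.    1.34]
```

View pics/g2.png

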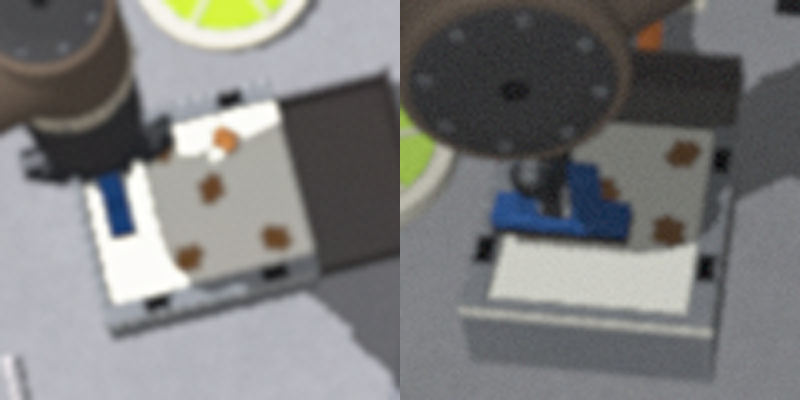

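The side view crop shows the scraper's lower rear edge from (493,232) to (630,243). The top view shows the tray out to crop (395,170), and the flakes are undisturbed.

```bash
python3 - <<'E'
from h import *
w=ray("side",np.array([[93,232],[230,243]])*.3+[230,160],.1306)*1000
u=np.array([.9603,.279]);v=np.array([-.279,.9603]);o=np.array([554.9,95.5])
print(w,np.linalg.norm(w[0]-w[1]),np.degrees(np.arctan2(*(w[0]-w[1])[::-1])),(w-o)@u,(w-o)@v)
# top: -x end of base lower right (130,235)/4, left (112,238)
w=ray("top",np.array([[111,237],[133,234]])/4+[245,150],.1506)*1000
print(w,(w-o)@u,(w-o)@v)
E
```

```text
[[596.0970789  121.46971501]
 [499.82385858  92.79324589]] 100.45333658753098 16.58697759163441 [ 46.80710536 -53.644803  ] [13.44473231 12.76694748]
[[497.89756418  91.42422409]
 [501.11939221  72.37315439]] [-55.8765806  -58.09790759] [11.98971199 -7.20392026]
```

Emit:
servo_tool(plan=[{"hand":1,"x":0.002,"y":-0.002,"z":0.05,"wx":0,"wy":0,"wz":0},{"hand":1,"x":0.002,"y":-0.002,"z":0.1,"wx":0,"wy":0,"wz":0},{"hand":1,"x":0.002,"y":-0.002,"z":0.114,"wx":0,"wy":0,"wz":0},{"hand":1,"x":0.002,"y":-0.002,"z":0.12,"wx":0,"wy":0,"wz":0},{"hand":1,"x":0.002,"y":-0.002,"z":0.12,"wx":0,"wy":0,"wz":0},{"hand":1,"x":0.002,"y":-0.002,"z":0.12,"wx":0,"wy":0,"wz":0}])

```text
time_s: 10.4
tool_pos: [0.557, 0.0982, 0.1023]
orientation: [-0.0, 0.99, 0.142, 0.001]
contact_force: [-0.1, 0.1, -1.2]
gripper_width: 0.0193
finger_force: 59.0
```

```bash
python3 - <<'E'
from h import *
y=-122;togo(.5545+.019*.9603-y*1e-3*.279,.0316+.019*.279+y*1e-3*.9603,.1003,1.854)
E
```

```text
t 10.4 pos [0.557  0.0982 0.1023] shift shares [-0.0045  0.3705  0.004 ] turn shares [-0.    -0.003  0.002] F [-0.1  0.1 -1.2] w 0.0193 ff 59.0 j [ 0.52  0.3  -0.4   0.   -0.87  1.33]
```

Emit:
servo_tool(plan=[{"hand":1,"x":-0.004,"y":0,"z":0.004,"wx":0,"wy":0,"wz":0},{"hand":1,"x":-0.004,"y":0,"z":0.004,"wx":0,"wy":0,"wz":0},{"hand":1,"x":-0.004,"y":0,"z":0.004,"wx":0,"wy":0,"wz":0}])

```text
time_s: 10.7
tool_pos: [0.5544, 0.0971, 0.0997]
orientation: [-0.0, 0.99, 0.141, 0.0]
contact_force: [0.7, 0.4, -1.2]
gripper_width: 0.0193
finger_force: 59.0
```

Emit:
servo_tool(plan=[{"hand":1,"x":0,"y":0.03,"z":0,"wx":0,"wy":0,"wz":0},{"hand":1,"x":0,"y":0.06,"z":0,"wx":0,"wy":0,"wz":0},{"hand":1,"x":0,"y":0.09,"z":0,"wx":0,"wy":0,"wz":0},{"hand":1,"x":0,"y":0.12,"z":0,"wx":0,"wy":0,"wz":0},{"hand":1,"x":0,"y":0.15,"z":0,"wx":0,"wy":0,"wz":0},{"hand":1,"x":0,"y":0.18,"z":0,"wx":0,"wy":0,"wz":0},{"hand":1,"x":0,"y":0.21,"z":0,"wx":0,"wy":0,"wz":0},{"hand":1,"x":0,"y":0.24,"z":0,"wx":0,"wy":0,"wz":0}])

```text
time_s: 11.5
tool_pos: [0.5883, -0.0195, 0.0993]
orientation: [0.0, 0.99, 0.141, 0.0]
contact_force: [0.3, 1.3, -0.8]
gripper_width: 0.0197
finger_force: 59.1
```

```bash
python3 - <<'E'
from h import *
y=-122;togo(.5545+.019*.9603-y*1e-3*.279,.0316+.019*.279+y*1e-3*.9603,.1,1.854)
E
```

```text
t 11.5 pos [ 0.5883 -0.0195  0.0993] shift shares [ 0.0014  0.127  -0.0014] turn shares [ 0.    -0.     0.001] F [ 0.3  1.3 -0.8] w 0.0197 ff 59.1 j [ 0.3   0.34 -0.35  0.   -0.88  1.56]
```

Emit:
servo_tool(plan=[{"hand":1,"x":0,"y":0.025,"z":-0.001,"wx":0,"wy":0,"wz":0},{"hand":1,"x":0,"y":0.05,"z":-0.001,"wx":0,"wy":0,"wz":0},{"hand":1,"x":0,"y":0.075,"z":-0.001,"wx":0,"wy":0,"wz":0},{"hand":1,"x":0,"y":0.1,"z":-0.001,"wx":0,"wy":0,"wz":0},{"hand":1,"x":0,"y":0.125,"z":-0.001,"wx":0,"wy":0,"wz":0},{"hand":1,"x":0,"y":0.13,"z":-0.001,"wx":0,"wy":0,"wz":0},{"hand":1,"x":0,"y":0.13,"z":-0.001,"wx":0,"wy":0,"wz":0}])

```text
time_s: 12.2
tool_pos: [0.6062, -0.0811, 0.0997]
orientation: [-0.0, 0.99, 0.141, -0.0]
contact_force: [0.4, -0.2, -1.7]
gripper_width: 0.0195
finger_force: 59.1
```

Emit:
servo_tool(plan=[{"hand":1,"x":0,"y":0,"z":-0.06,"wx":0,"wy":0,"wz":0},{"hand":1,"x":0,"y":0,"z":-0.12,"wx":0,"wy":0,"wz":0},{"hand":1,"x":-0.02,"y":-0.1,"z":-0.12,"wx":0,"wy":0,"wz":0},{"hand":1,"x":-0.076,"y":-0.37,"z":-0.12,"wx":0,"wy":0,"wz":0},{"hand":1,"x":-0.076,"y":-0.37,"z":-0.12,"wx":0,"wy":0,"wz":0},{"hand":1,"x":-0.076,"y":-0.37,"z":-0.12,"wx":0,"wy":0,"wz":0},{"hand":1,"x":-0.076,"y":-0.37,"z":-0.12,"wx":0,"wy":0,"wz":0},{"hand":1,"x":-0.076,"y":-0.37,"z":-0.12,"wx":0,"wy":0,"wz":0},{"hand":1,"x":-0.076,"y":-0.37,"z":-0.12,"wx":0,"wy":0,"wz":0}])

```text
time_s: 13.1
tool_pos: [0.5181, 0.0864, 0.1599]
orientation: [-0.0, 0.99, 0.142, 0.0]
contact_force: [0.0, -0.5, -1.6]
gripper_width: 0.0193
finger_force: 59.4
```

```bash
python3 - <<'E'
from h import *
y=60;x=-19;togo(.5545+x*1e-3*.9603-y*1e-3*.279,.0316+x*1e-3*.279+y*1e-3*.9603,.0999,1.854)
t=env.read_camera("top");s=env.read_camera("side")
a=np.hstack([cv2.resize(t[150:250,255:355],(400,400),interpolation=2),cv2.resize(s[150:270,230:350],(400,400),interpolation=2)])
cv2.imwrite("pics/g3.png",a[:,:,::-1])
E
```

```text
t 13.1 pos [0.5181 0.0864 0.1599] shift shares [0.0013 0.0055 0.1201] turn shares [ 0.    -0.001  0.002] F [ 0.  -0.5 -1.6] w 0.0193 ff 59.4 j [ 0.54  0.17 -0.42  0.   -0.98  1.32]
```

View pics/g3.png

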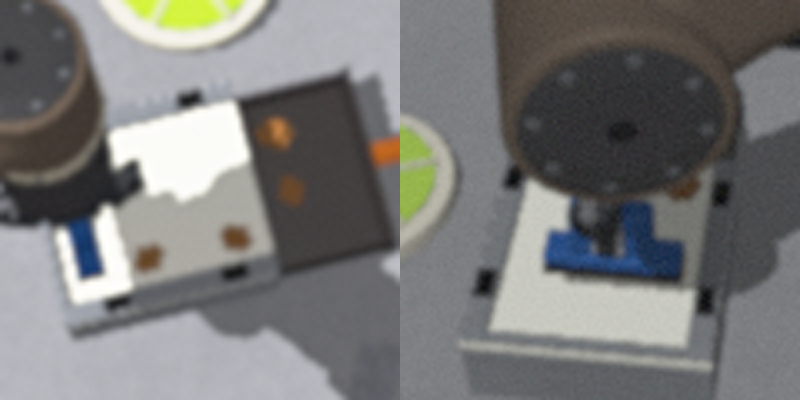

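The panel's right half is now clear, with flakes in the tray at top crop (275,132) and (291,192). Two remain on the left, at (148,257) and (236,238).

Emit:
servo_tool(plan=[{"hand":1,"x":0.001,"y":0.005,"z":0.05,"wx":0,"wy":0,"wz":0},{"hand":1,"x":0.001,"y":0.005,"z":0.1,"wx":0,"wy":0,"wz":0},{"hand":1,"x":0.001,"y":0.005,"z":0.115,"wx":0,"wy":0,"wz":0},{"hand":1,"x":0.001,"y":0.005,"z":0.12,"wx":0,"wy":0,"wz":0},{"hand":1,"x":0.001,"y":0.005,"z":0.12,"wx":0,"wy":0,"wz":0},{"hand":1,"x":0.001,"y":0.005,"z":0.12,"wx":0,"wy":0,"wz":0},{"hand":1,"x":0.001,"y":0.005,"z":0.12,"wx":0,"wy":0,"wz":0}])

```text
time_s: 13.9
tool_pos: [0.5196, 0.0843, 0.1004]
orientation: [-0.0, 0.99, 0.141, 0.001]
contact_force: [0.2, -0.2, -1.3]
gripper_width: 0.0191
finger_force: 59.5
```

```bash
python3 - <<'E'
from h import *
y=-122;x=-19;togo(.5545+x*1e-3*.9603-y*1e-3*.279,.0316+x*1e-3*.279+y*1e-3*.9603,.0997,1.854)
E
```

```text
t 13.9 pos [0.5196 0.0843 0.1004] shift shares [-0.0006  0.3647  0.0014] turn shares [-0.001 -0.003  0.001] F [ 0.2 -0.2 -1.3] w 0.0191 ff 59.5 j [ 0.53  0.24 -0.49  0.   -0.84  1.32]
```

Emit:
servo_tool(plan=[{"hand":1,"x":0,"y":0.03,"z":0.001,"wx":0,"wy":0,"wz":0},{"hand":1,"x":0,"y":0.06,"z":0.001,"wx":0,"wy":0,"wz":0},{"hand":1,"x":0,"y":0.09,"z":0.001,"wx":0,"wy":0,"wz":0},{"hand":1,"x":0,"y":0.12,"z":0.001,"wx":0,"wy":0,"wz":0},{"hand":1,"x":0,"y":0.15,"z":0.001,"wx":0,"wy":0,"wz":0},{"hand":1,"x":0,"y":0.18,"z":0.001,"wx":0,"wy":0,"wz":0},{"hand":1,"x":0,"y":0.21,"z":0.001,"wx":0,"wy":0,"wz":0},{"hand":1,"x":0,"y":0.24,"z":0.001,"wx":0,"wy":0,"wz":0},{"hand":1,"x":0,"y":0.27,"z":0.001,"wx":0,"wy":0,"wz":0},{"hand":1,"x":0,"y":0.3,"z":0.001,"wx":0,"wy":0,"wz":0},{"hand":1,"x":0,"y":0.33,"z":0.001,"wx":0,"wy":0,"wz":0},{"hand":1,"x":0,"y":0.36,"z":0.001,"wx":0,"wy":0,"wz":0},{"hand":1,"x":0,"y":0.37,"z":0,"wx":0,"wy":0,"wz":0},{"hand":1,"x":0,"y":0.37,"z":0,"wx":0,"wy":0,"wz":0}])

```text
time_s: 15.3
tool_pos: [0.5709, -0.0944, 0.0996]
orientation: [0.0, 0.99, 0.141, -0.0]
contact_force: [0.4, 0.7, -0.7]
gripper_width: 0.0193
finger_force: 59.4
```

Emit:
servo_tool(plan=[{"hand":1,"x":0,"y":0,"z":-0.06,"wx":0,"wy":0,"wz":0},{"hand":1,"x":0,"y":0,"z":-0.12,"wx":0,"wy":0,"wz":0},{"hand":1,"x":0,"y":-0.5,"z":-0.12,"wx":0,"wy":0,"wz":0},{"hand":1,"x":0,"y":-0.5,"z":-0.12,"wx":0,"wy":0,"wz":0},{"hand":1,"x":0,"y":-0.5,"z":-0.12,"wx":0,"wy":0,"wz":0},{"hand":1,"x":0,"y":-0.5,"z":-0.12,"wx":0,"wy":0,"wz":0},{"hand":1,"x":0,"y":-0.5,"z":-0.12,"wx":0,"wy":0,"wz":0},{"hand":1,"x":0,"y":-0.5,"z":-0.12,"wx":0,"wy":0,"wz":0},{"hand":1,"x":0,"y":-0.5,"z":-0.12,"wx":0,"wy":0,"wz":0}])

```text
time_s: 16.2
tool_pos: [0.5002, 0.1483, 0.1599]
orientation: [-0.0, 0.99, 0.143, 0.0]
contact_force: [0.0, -0.5, -1.1]
gripper_width: 0.0193
finger_force: 59.6
```

```bash
python3 - <<'E'
from h import *
togo(.521,.3165,.15,1.80)
t=env.read_camera("top");s=env.read_camera("side")
a=np.hstack([cv2.resize(t[150:250,260:360],(400,400),interpolation=2),cv2.resize(s[150:270,230:350],(400,400),interpolation=2)])
cv2.imwrite("pics/g4.png",a[:,:,::-1])
E
```

```text
t 16.2 pos [0.5002 0.1483 0.1599] shift shares [ 0.1353 -0.3108  0.0199] turn shares [-0.    -0.     0.116] F [ 0.  -0.5 -1.1] w 0.0193 ff 59.6 j [ 0.66  0.17 -0.42 -0.   -0.98  1.19]
```

View pics/g4.png

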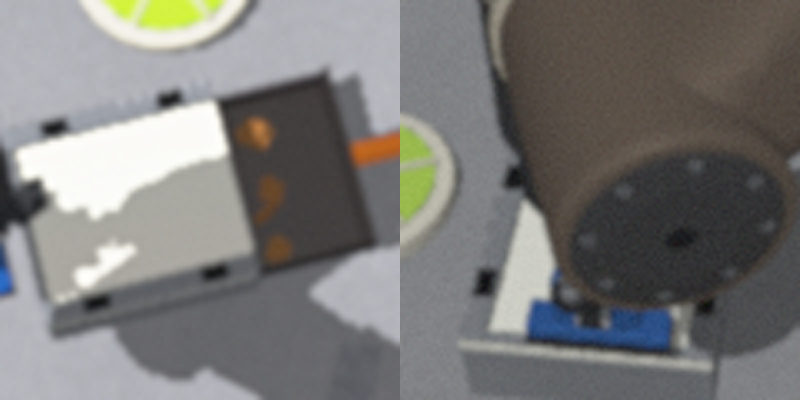

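The panel is clear. All five flakes are in the tray, near top crop (258,132) ×2, (268,195) ×2 and (278,247). Returning the scraper.

Emit:
servo_tool(plan=[{"hand":1,"x":0.12,"y":-0.33,"z":0,"wx":0,"wy":0,"wz":0.116},{"hand":1,"x":0.12,"y":-0.33,"z":0,"wx":0,"wy":0,"wz":0.116},{"hand":1,"x":0.12,"y":-0.33,"z":0,"wx":0,"wy":0,"wz":0.116},{"hand":1,"x":0.12,"y":-0.33,"z":0,"wx":0,"wy":0,"wz":0.116},{"hand":1,"x":0.12,"y":-0.33,"z":0,"wx":0,"wy":0,"wz":0.116},{"hand":1,"x":0.12,"y":-0.33,"z":0,"wx":0,"wy":0,"wz":0.116}])

```text
time_s: 16.9
tool_pos: [0.5125, 0.3208, 0.1591]
orientation: [0.0, 0.994, 0.112, -0.001]
contact_force: [-0.4, -0.6, -1.6]
gripper_width: 0.0196
finger_force: 59.7
```

```bash
python3 - <<'E'
from h import *
togo(.521,.3165,.038,1.80)
E
```

```text
t 16.9 pos [0.5125 0.3208 0.1591] shift shares [0.0149 0.012  0.2421] turn shares [ 0.002  0.003 -0.009] F [-0.4 -0.6 -1.6] w 0.0196 ff 59.7 j [ 0.88  0.3  -0.25 -0.   -1.03  0.91]
```

Emit:
servo_tool(plan=[{"hand":1,"x":0.015,"y":0.012,"z":0.08,"wx":0,"wy":0,"wz":-0.01},{"hand":1,"x":0.015,"y":0.012,"z":0.15,"wx":0,"wy":0,"wz":-0.01},{"hand":1,"x":0.015,"y":0.012,"z":0.2,"wx":0,"wy":0,"wz":-0.01},{"hand":1,"x":0.015,"y":0.012,"z":0.23,"wx":0,"wy":0,"wz":-0.01},{"hand":1,"x":0.015,"y":0.012,"z":0.242,"wx":0,"wy":0,"wz":-0.01},{"hand":1,"x":0.015,"y":0.012,"z":0.242,"wx":0,"wy":0,"wz":-0.01},{"hand":1,"x":0.015,"y":0.012,"z":0.242,"wx":0,"wy":0,"wz":-0.01}])

```text
time_s: 17.6
tool_pos: [0.5216, 0.3171, 0.0397]
orientation: [-0.0, 0.993, 0.115, 0.0]
contact_force: [-0.3, -0.0, -0.6]
gripper_width: 0.0195
finger_force: 59.8
```

```bash
python3 - <<'E'
from h import *
togo(.521,.3165,.0373,1.80)
E
```

```text
t 17.6 pos [0.5216 0.3171 0.0397] shift shares [-0.0015  0.0008  0.0047] turn shares [-0.001 -0.002  0.001] F [-0.3 -0.  -0.6] w 0.0195 ff 59.8 j [ 0.87  0.44 -0.36  0.   -0.77  0.93]
```

Emit:
servo_tool(plan=[{"hand":1,"x":0,"y":0,"z":0.004,"wx":0,"wy":0,"wz":0},{"hand":1,"x":0,"y":0,"z":0.005,"wx":0,"wy":0,"wz":0},{"hand":1,"x":0,"y":0,"z":0.005,"wx":0,"wy":0,"wz":0},{"hand":-1,"x":0,"y":0,"z":0.005,"wx":0,"wy":0,"wz":0},{"hand":-1,"x":0,"y":0,"z":0.005,"wx":0,"wy":0,"wz":0},{"hand":-1,"x":0,"y":0,"z":0.005,"wx":0,"wy":0,"wz":0},{"hand":-1,"x":0,"y":0,"z":0.005,"wx":0,"wy":0,"wz":0},{"hand":-1,"x":0,"y":0,"z":-0.05,"wx":0,"wy":0,"wz":0},{"hand":-1,"x":0,"y":0,"z":-0.12,"wx":0,"wy":0,"wz":0},{"hand":-1,"x":0,"y":0,"z":-0.2,"wx":0,"wy":0,"wz":0},{"hand":-1,"x":0,"y":0,"z":-0.29,"wx":0,"wy":0,"wz":0},{"hand":-1,"x":0,"y":0,"z":-0.29,"wx":0,"wy":0,"wz":0}])

```text
time_s: 18.8
tool_pos: [0.5238, 0.3198, 0.1909]
orientation: [-0.003, 0.993, 0.116, 0.005]
contact_force: [0.5, 0.0, 0.5]
gripper_width: 0.0853
finger_force: 0.0
```

```bash
python3 - <<'E'
from h import *
togo(.6213,-.198,.18,.283)
E
```

```text
t 18.8 pos [0.5238 0.3198 0.1909] shift shares [-0.0483  1.0529  0.0162] turn shares [-0.023 -0.009  3.039] F [0.5 0.  0.5] w 0.0853 ff 0.0 j [ 0.87  0.28 -0.2   0.   -1.08  0.93]
```

Going back to the pull in three turns, as before.

Emit:
servo_tool(plan=[{"hand":-1,"x":-0.02,"y":0.45,"z":0,"wx":0,"wy":0,"wz":1},{"hand":-1,"x":-0.02,"y":0.45,"z":0,"wx":0,"wy":0,"wz":1},{"hand":-1,"x":-0.02,"y":0.45,"z":0,"wx":0,"wy":0,"wz":1},{"hand":-1,"x":-0.02,"y":0.45,"z":0,"wx":0,"wy":0,"wz":1},{"hand":-1,"x":-0.02,"y":0.45,"z":0,"wx":0,"wy":0,"wz":1},{"hand":-1,"x":-0.02,"y":0.45,"z":0,"wx":0,"wy":0,"wz":1},{"hand":-1,"x":-0.02,"y":0.45,"z":0,"wx":0,"wy":0,"wz":1}])

```text
time_s: 19.5
tool_pos: [0.5627, 0.0957, 0.1837]
orientation: [-0.0, 0.991, -0.135, 0.0]
contact_force: [0.5, 0.5, 0.3]
gripper_width: 0.0853
finger_force: 0.0
```

```bash
python3 - <<'E'
from h import *
togo(.6213,-.198,.18,.283)
t=env.read_camera("top");s=env.read_camera("side")
a=np.hstack([cv2.resize(t[160:260,180:280],(400,400),interpolation=2),cv2.resize(s[280:380,200:300],(400,400),interpolation=2)])
cv2.imwrite("pics/g5.png",a[:,:,::-1])
E
```

```text
t 19.5 pos [0.5627 0.0957 0.1837] shift shares [0.27   0.5345 0.0072] turn shares [-0.     0.     2.034] F [0.5 0.5 0.3] w 0.0853 ff 0.0 j [ 0.51  0.22 -0.29 -0.   -1.06  0.79]
```

View pics/g5.png

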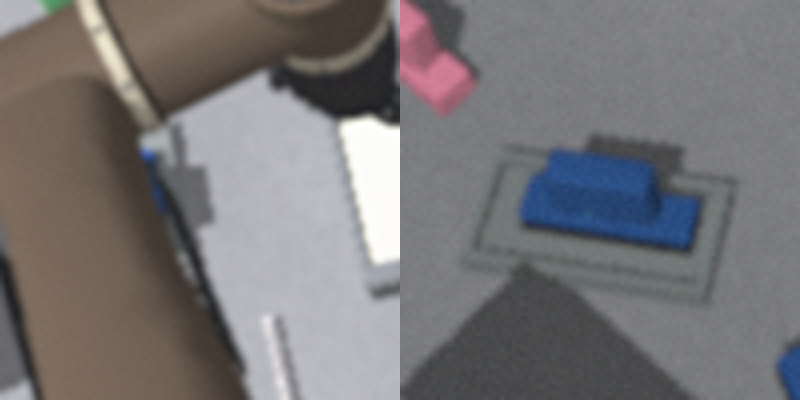

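The scraper lies flat inside the rest (side crop (610,205)). Next the tray.

Emit:
servo_tool(plan=[{"hand":-1,"x":0.2,"y":0.4,"z":0,"wx":0,"wy":0,"wz":1},{"hand":-1,"x":0.2,"y":0.4,"z":0,"wx":0,"wy":0,"wz":1},{"hand":-1,"x":0.2,"y":0.4,"z":0,"wx":0,"wy":0,"wz":1},{"hand":-1,"x":0.2,"y":0.4,"z":0,"wx":0,"wy":0,"wz":1},{"hand":-1,"x":0.2,"y":0.4,"z":0,"wx":0,"wy":0,"wz":1},{"hand":-1,"x":0.2,"y":0.4,"z":0,"wx":0,"wy":0,"wz":1}])

```text
time_s: 20.2
tool_pos: [0.6063, -0.1249, 0.1832]
orientation: [0.0, 0.927, -0.376, -0.0]
contact_force: [-0.2, 0.6, -0.4]
gripper_width: 0.0854
finger_force: 0.0
```

```bash
python3 - <<'E'
from h import *
togo(.6213,-.198,.15,.283)
E
```

```text
t 20.2 pos [ 0.6063 -0.1249  0.1832] shift shares [0.1234 0.0838 0.0664] turn shares [0.002 0.    1.033] F [-0.2  0.6 -0.4] w 0.0854 ff 0.0 j [ 0.11  0.3  -0.18  0.   -1.09  0.69]
```

Emit:
servo_tool(plan=[{"hand":-1,"x":0.12,"y":0.08,"z":0.06,"wx":0,"wy":0,"wz":1},{"hand":-1,"x":0.12,"y":0.08,"z":0.06,"wx":0,"wy":0,"wz":1},{"hand":-1,"x":0.12,"y":0.08,"z":0.06,"wx":0,"wy":0,"wz":1},{"hand":-1,"x":0.12,"y":0.08,"z":0.06,"wx":0,"wy":0,"wz":1},{"hand":-1,"x":0.12,"y":0.08,"z":0.06,"wx":0,"wy":0,"wz":1},{"hand":-1,"x":0.12,"y":0.08,"z":0.06,"wx":0,"wy":0,"wz":1}])

```text
time_s: 20.8
tool_pos: [0.6214, -0.1923, 0.1538]
orientation: [-0.0, 0.806, -0.591, -0.0]
contact_force: [0.2, 0.6, 0.3]
gripper_width: 0.0855
finger_force: 0.0
```

```bash
python3 - <<'E'
from h import *
togo(.6213,-.198,.028,.283)
E
```

```text
t 20.8 pos [ 0.6214 -0.1923  0.1538] shift shares [0.0109 0.0037 0.2516] turn shares [0.    0.    0.044] F [0.2 0.6 0.3] w 0.0855 ff 0.0 j [-0.    0.37 -0.15 -0.   -1.05  0.31]
```

Emit:
servo_tool(plan=[{"hand":-1,"x":0.011,"y":0.003,"z":0.08,"wx":0,"wy":0,"wz":0.044},{"hand":-1,"x":0.011,"y":0.003,"z":0.16,"wx":0,"wy":0,"wz":0.044},{"hand":-1,"x":0.011,"y":0.003,"z":0.22,"wx":0,"wy":0,"wz":0.044},{"hand":-1,"x":0.011,"y":0.003,"z":0.25,"wx":0,"wy":0,"wz":0.044},{"hand":-1,"x":0.011,"y":0.003,"z":0.25,"wx":0,"wy":0,"wz":0.044},{"hand":1,"x":0.011,"y":0.003,"z":0.25,"wx":0,"wy":0,"wz":0.044},{"hand":1,"x":0.011,"y":0.003,"z":0.25,"wx":0,"wy":0,"wz":0.044},{"hand":1,"x":0.011,"y":0.003,"z":0.25,"wx":0,"wy":0,"wz":0.044},{"hand":1,"x":0.011,"y":0.003,"z":0.25,"wx":0,"wy":0,"wz":0.044},{"hand":1,"x":0.011,"y":0.003,"z":0.25,"wx":0,"wy":0,"wz":0.044},{"hand":1,"x":0.011,"y":0.003,"z":0.25,"wx":0,"wy":0,"wz":0.044}], force=35)

```text
time_s: 21.9
tool_pos: [0.6217, -0.1994, 0.0297]
orientation: [-0.0, 0.799, -0.602, 0.001]
contact_force: [-1.5, 0.4, 5.4]
gripper_width: 0.0154
finger_force: 37.5
```

Emit:
servo_tool(plan=[{"hand":1,"x":-0.015,"y":0,"z":0,"wx":0,"wy":0,"wz":0},{"hand":1,"x":-0.04,"y":0,"z":0,"wx":0,"wy":0,"wz":0},{"hand":1,"x":-0.07,"y":0,"z":0,"wx":0,"wy":0,"wz":0},{"hand":1,"x":-0.1,"y":0,"z":0,"wx":0,"wy":0,"wz":0},{"hand":1,"x":-0.13,"y":0,"z":0,"wx":0,"wy":0,"wz":0},{"hand":1,"x":-0.16,"y":0,"z":0,"wx":0,"wy":0,"wz":0},{"hand":1,"x":-0.185,"y":0,"z":0,"wx":0,"wy":0,"wz":0},{"hand":1,"x":-0.205,"y":0,"z":0,"wx":0,"wy":0,"wz":0},{"hand":1,"x":-0.22,"y":0,"z":0,"wx":0,"wy":0,"wz":0},{"hand":1,"x":-0.23,"y":0,"z":0,"wx":0,"wy":0,"wz":0},{"hand":1,"x":-0.238,"y":0,"z":0,"wx":0,"wy":0,"wz":0},{"hand":1,"x":-0.242,"y":0,"z":0,"wx":0,"wy":0,"wz":0},{"hand":1,"x":-0.242,"y":0,"z":0,"wx":0,"wy":0,"wz":0},{"hand":1,"x":-0.242,"y":0,"z":0,"wx":0,"wy":0,"wz":0}])

```text
time_s: 23.3
tool_pos: [0.5895, -0.0888, 0.0299]
orientation: [0.002, 0.799, -0.602, 0.003]
contact_force: [8.9, -36.1, -0.5]
gripper_width: 0.0152
finger_force: 36.2
```

```bash
python3 - <<'E'
from h import *
togo(.6217-.115*.279,-.1994+.115*.9603,.0297,.283)
E
```

```text
t 23.3 pos [ 0.5895 -0.0888  0.0299] shift shares [ 0.0004 -0.      0.0005] turn shares [-0.    -0.012 -0.006] F [  8.9 -36.1  -0.5] w 0.0152 ff 36.2 j [ 0.18  0.43 -0.4   0.01 -0.74  0.09]
```

Emit:
servo_tool(plan=[{"hand":1,"x":0.006,"y":0,"z":0,"wx":0,"wy":0,"wz":0},{"hand":1,"x":0.009,"y":0,"z":0,"wx":0,"wy":0,"wz":0},{"hand":-1,"x":0.009,"y":0,"z":0,"wx":0,"wy":0,"wz":0},{"hand":-1,"x":0.009,"y":0,"z":0,"wx":0,"wy":0,"wz":0},{"hand":-1,"x":0.009,"y":0,"z":0,"wx":0,"wy":0,"wz":0},{"hand":-1,"x":0.009,"y":0,"z":0,"wx":0,"wy":0,"wz":0},{"hand":-1,"x":0.009,"y":0,"z":-0.08,"wx":0,"wy":0,"wz":0},{"hand":-1,"x":0.009,"y":0,"z":-0.18,"wx":0,"wy":0,"wz":0},{"hand":-1,"x":0.009,"y":0,"z":-0.27,"wx":0,"wy":0,"wz":0},{"hand":-1,"x":0.15,"y":0,"z":-0.35,"wx":0,"wy":0,"wz":0},{"hand":-1,"x":0.25,"y":0,"z":-0.35,"wx":0,"wy":0,"wz":0},{"hand":-1,"x":0.35,"y":0,"z":-0.35,"wx":0,"wy":0,"wz":0},{"hand":-1,"x":0.35,"y":0,"z":-0.35,"wx":0,"wy":0,"wz":0},{"hand":-1,"x":0.35,"y":0,"z":-0.35,"wx":0,"wy":0,"wz":0}])

```text
time_s: 24.7
tool_pos: [0.6365, -0.2545, 0.2031]
orientation: [0.0, 0.798, -0.603, -0.0]
contact_force: [0.3, -0.1, -0.2]
gripper_width: 0.0854
finger_force: 0.0
```

```bash
python3 - <<'E'
from h import *
t=env.read_camera("top");s=env.read_camera("side")
a=np.hstack([cv2.resize(t[140:280,190:360],(400,329),interpolation=2),cv2.resize(s[170:335,180:380],(400,329),interpolation=2)])
cv2.imwrite("pics/g6.png",a[:,:,::-1])
print("orange top");show(blobs("top",t,(3,150,120),(22,255,255),(318,178,350,204),.054))
print("orange side");show(blobs("side",s,(3,150,120),(22,255,255),(285,175,312,205),.054))
E
```

```text
orange top
20 mean [ 588.4 -105.2] rect [ 587.5 -105. ] [15.5 15. ] 1.4 px [329.  192.8]
orange side
34 mean [588.8 -97. ] rect [589.8 -98.3] [14.4 23.9] 22.4 px [299.8 192.4]
```

View pics/g6.png

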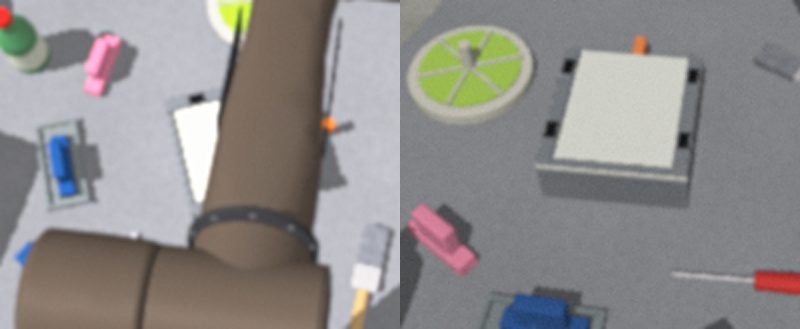

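The panel is clean, the tray is home with only the pull showing (side crop (640,45)), and the scraper is in its rest. Nothing else has moved, so I'm handing in.

```bash
python3 -c "
from plant import env
print(env.close_job())"
```

```text
the job is handed in; nothing more can be done
None
```

The job is handed in at about 25 s of robot time: all five flakes were wiped into the tray, the scraper is flat in its rest, and the tray is pushed fully home; the verdict wasn't shown.

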